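# Park a module under the sprung probe arm

### The job

Stand the brass weight in the round pan on the tail of the yellow sprung arm, so that it holds the probe up. Then lay the blue module with the red grip on the green bed of the jig in front of the arm, grip towards the open front, and slide it straight in beneath the raised probe, within the white outline and up to the black stop. Let go of both and leave the weight in the pan.

Things in the scene. Friction and masses are not known exactly. Their poses are not given: they have to be found in the camera images.
- weight (a point): Loose brass cylinder standing upright, 42 mm diameter, 55 mm tall, about 0.65 kg. The point is its centre, 27.5 mm above its underside; z up. A grey plastic cylinder of the same size stands near: too light to lift the arm.
- module (a point): Loose blue box, 130 mm long (x), 48 wide (y), 24 tall, 0.22 kg, with a red upright grip on top: 36 mm long (x), 14 thick (y), centred at x = -40 mm, from 12 to 40 mm above the point. The point is the box's centre, 12 mm above its underside; +x points to the end away from the grip, at first within 0.35 rad of world +x; z up. A grey one with black grip is not wanted.
- pan (a point): Dark round pan on the tail of the yellow sprung arm, inside diameter 72 mm, outside 80, rim 8 mm high. The point is the centre of its floor, which moves with the arm: 104 mm above the table at rest, leaning 0.15 rad. Under the brass weight it sinks in about a second to a fixed stop at 74 mm, leaning 0.15 rad the other way; under 0.2 kg it stays up. It springs back when unloaded.
- bay (a point): White outline (84 mm wide) on the jig's fixed green bed: the point lies on the bed, 10 mm above the table, under the parked module's centre; +x into the jig, z up. Bed: x -130 to +85 mm, y to +45. Stop face at x = +67, 16 mm tall. Probe, 26 mm wide, at x = +40: 2 mm above the bed at rest, 40 when open. Arm runs along y at x = +40 to its post (y = -130) and the pan (y = -230), all below 0.13 m.
Mind the look-alikes: they are no part of the job. Of the things that look like the part that bears module, the smallest one is meant. Of the things that look like the part that bears weight, take the one that is farthest to the robot's left at the start.

How it is judged:
On the way:
1. the brass weight stands in the pan and holds the arm open (horizontal distance between weight and pan below 0.025 m and z of weight in the frame of pan between 0.018 and 0.04 m and angle between weight's own z axis and vertical below 0.35 rad and height (world z) of pan below 0.08 m), for 0.2 s.
At the end, for the whole second after the job is handed in: Brass weight upright in the pan (within 25 mm of its centre, 20 degrees), holding the arm open (pan floor below 80 mm); blue module flat on the bed under the probe, front to the stop, its centre within 18 mm of the bay across and at most 18 mm short of it, straight within 0.2 rad (all of step 1 and x of module in the frame of bay between -0.018 and 0.012 m and y of module in the frame of bay between -0.018 and 0.018 m and z of module in the frame of bay between 0.004 and 0.02 m and angle between the x axis of module and the x axis of bay, either way round below 0.2 rad and angle between module's own z axis and vertical below 0.12 rad); the robot touches nothing.
It also fails if it takes over 48 s, if anything falls off the work surface, if the arm or the gripper's body presses on something with over 40 N, if the wrist force passes 120 N, or if a joint passes its speed limit or range.

### The arm

A 6-joint arm with a two-finger parallel gripper is mounted at the origin on the work surface. World frame = base frame: x ahead of the robot, y to its left, z up, the work surface at z = 0. Lengths are in m, angles in rad, forces in N, time in s.
With the tool pointing down it reaches from about 0.275 to 0.875 m from the base axis. Payload 12.5 kg.
Tool frame: the origin (TCP) lies at the very end of the fingers, on their centre line; the grasp point (between the pads) lies 19 mm behind it; z points along the fingers, y is the line along which they close (so a half turn about z gives the same grasp; the last joint's range is limited). The gripper opens to 85 mm and grips with 20 to 120 N. Pads are 22 mm wide; open, the fingers measure 114 mm over their backs; the gripper's body (76 mm by 85 mm) begins 54 mm behind the grasp point. The pads swing forward as they close: fully open they stand 13 mm farther back than shut.
Start: joints at [-1.319, 0.351, 1.652, -0, 1.139, -0.085], TCP at [0.182, -0.519, 0.231] pointing down, gripper open.
Joint ranges: [-2.75, 2.75], [-0.79, 2.1], [0.01, 2.65], [-1.57, 4.71], [0.07, 3.14], [-2.87, 2.87]. Speed limits (rad/s): [2.22, 2.22, 2.79, 3.14, 3.14, 3.14].

### API

Orientations are given as a rotation vector (axis times angle).
In Python, from workcell import manip gives the robot as it stands.
- The arm moves only by the shell command python3 -m jog 'ROWS' [FORCE]. ROWS is JSON, a list that holds one entry, the list of rows, each a list of 5 numbers: the closure, from 0 (fully open) to 1 (shut), then the shift along the tool's x, y, z in m, then the turn about the tool's z in degrees. A call has 1 to 20 rows; each row is the pose to reach, as a shift and turn from the pose commanded when the call began, along the tool's axes at that moment; what a row does not reach only later rows make up. A row lasts 1/8 s, in which the tool goes at most 62.5 mm and 10.7 degrees, less where a joint would pass 70% of its speed; a pose out of reach is approached as far as the arm can. A call with a gripper value outside its range is refused whole. The fingers move at their own pace and stop on an object; FORCE is the grip in N (left out, the last holds). Time passes only in rows, so rows that repeat a pose let the fingers close. It gives the time, the measured TCP pose, the force, the opening and the grip force at its end, in the units of the state.
- manip.state(): the state, without advancing time (a new reading comes with each control period).
- manip.camera(name): name is "scene" or "top"; returns the picture (480x640x3 uint8, red, green, blue); there is no depth.
- manip.get_calibration(name): a dict with "fx", "fy", "cx", "cy" (pixels), "eye" and "orientation" of the camera in the world. Camera axes: x right, y down, z forward; pixel columns grow to the right and rows downward; lengths in m; the calibration is good to about 2 mm. A picture is of the moment at which its call begins. get_calibration takes no time and is no camera call.
- manip.finish_job(): hands the job in; it is judged then, once.
The state is a dict: "clock": time; "qpos": joint angles; "qd": joint speeds; "joint_efforts": joint torques, N m; "eef_pos": TCP position; "tool_rot": TCP orientation; "wrist_force": force on the tool from outside, world axes, zero at the start; "ft_torque": the same for the moment, N m; "width": finger opening in m; "grasp_force": force on a finger pad.
Only numpy, scipy, OpenCV 4.12 (cv2) and the standard library are available. Lean on these libraries where they do the work, as an engineer would, in place of code of your own. Each camera call takes 0.05 s, during which the arm holds its last target. There are 200 camera calls.

## Working session

There is one attempt and no reset: what is moved stays moved. The work goes in short steps, Python scripts to look and compute and a shell command to move; the robot and the scene stay as the last step left them, time stands still between calls to the robot, and variables do not carry over. Pictures are saved under pics/ and viewed, at most 10 in all, crops included, and the job is handed in when it is done.

```bash
mkdir -p pics; python3 - <<'E'
from workcell import manip
import cv2
for n in("scene","top"):
    cv2.imwrite(f"pics/{n}0.png",manip.camera(n)[:,:,::-1]); print(n,manip.get_calibration(n))
print(manip.state())
E
```

```text
scene {'fx': 502.7125262811685, 'fy': 502.7125262811685, 'cx': 323.74293827295935, 'cy': 237.5539809873427, 'eye': array([ 1.25381822, -0.56002156,  0.70407505]), 'orientation': array([-1.96826671, -0.96857677,  0.52902122])}
top {'fx': 506.14831437145415, 'fy': 506.14831437145415, 'cx': 310.347215737733, 'cy': 240.728595052752, 'eye': array([0.39231037, 0.00968758, 1.35641117]), 'orientation': array([-2.18336637,  2.1607806 , -0.08442745])}
{'clock': 0.1, 'qpos': array([-1.31858663e+00,  3.51188463e-01,  1.65230902e+00, -2.15026603e-08,
        1.13907841e+00, -8.45946494e-02]), 'qd': array([-0.00052129, -0.00157343, -0.00103449, -0.00017658,  0.00083335,
       -0.00156361]), 'joint_efforts': array([ 8.34496605e-04, -5.06833756e+01, -2.91877341e+01, -8.52218136e-05,
        2.58834392e-03,  4.26929788e-06]), 'eef_pos': array([ 0.18171976, -0.51882867,  0.23082832]), 'tool_rot': array([-3.09618523e+00, -5.26389779e-01,  1.29276601e-04]), 'wrist_force': array([0.77370356, 0.34667434, 0.67031943]), 'ft_torque': array([0.02607952, 0.00920044, 0.013842  ]), 'grasp_force': 0.0, 'width': 0.0855347871421131}
```

View pics/scene0.png

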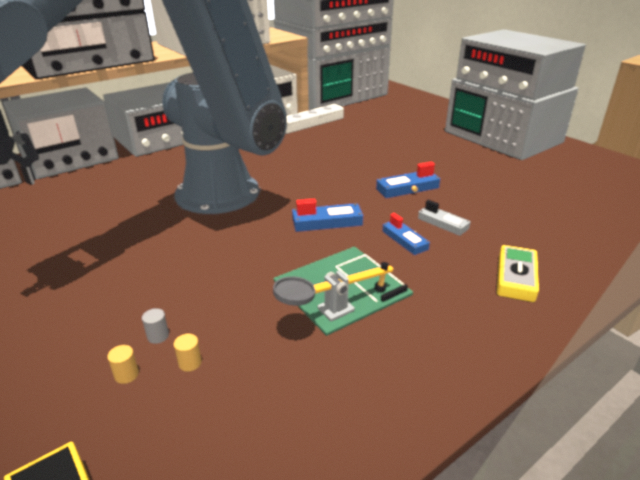

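View pics/top0.png

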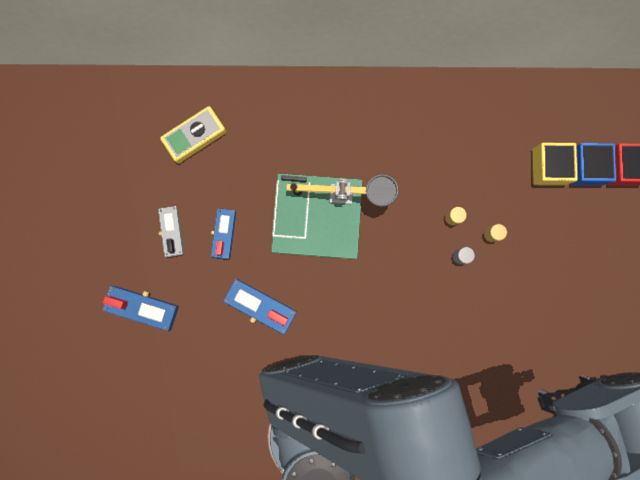

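The top view shows, as possible weights, brass at (457,216) and (496,233) and grey plastic at (465,256). The possible modules are small blue at (223,234), large blue at (140,308) and (260,306), and grey at (171,232). I choose the leftmost brass at (457,216) and the smallest blue at (223,234). The jig is at (318,216) and the pan at (382,190).

```bash
cat >h.py <<'E'
from workcell import manip
import cv2, numpy as np
from scipy.spatial.transform import Rotation as R
def ray(n,px,z):
    c=manip.get_calibration(n); d=R.from_rotvec(c["orientation"]).apply([(px[0]-c["cx"])/c["fx"],(px[1]-c["cy"])/c["fy"],1])
    e=c["eye"]; return e+d*(z-e[2])/d[2]
def rects(img,lo,hi,box,mina=15):
    x0,y0,x1,y1=box; hsv=cv2.cvtColor(img,cv2.COLOR_RGB2HSV)[y0:y1,x0:x1]
    m=cv2.inRange(hsv,np.array(lo),np.array(hi)); cs,_=cv2.findContours(m,cv2.RETR_EXTERNAL,cv2.CHAIN_APPROX_NONE)
    o=[]
    for c in cs:
        if cv2.contourArea(c)<mina: continue
        (cx,cy),s,a=cv2.minAreaRect(c); o.append((np.array([cx+x0,cy+y0]),cv2.boxPoints(((cx,cy),s,a))+[x0,y0],s,cv2.contourArea(c)))
    return sorted(o,key=lambda r:-r[3])
def totool(d):
    "world vector -> tool axes"
    return R.from_rotvec(manip.state()["tool_rot"]).inv().apply(d)
E
python3 - <<'E'
from h import *
np.set_printoptions(precision=4,suppress=True)
t=manip.camera("top"); s=manip.camera("scene")
def show(lbl,n,img,lo,hi,box,z,k=1,corners=False):
    for r in rects(img,lo,hi,box)[:k]:
        print(lbl,n,r[0],r[2],r[3],ray(n,r[0],z)[:2], [ray(n,p,z)[:2] for p in r[1]] if corners else '')
show("brass",'top',t,(12,90,90),(35,255,255),(435,195,520,255),.05,2)
show("blue",'top',t,(100,120,60),(130,255,255),(205,200,240,265),.024,1,True)
show("red",'top',t,(0,170,120),(6,255,255),(205,200,240,265),.052,2)
show("bed",'top',t,(60,80,40),(90,255,200),(262,165,370,265),.01,1,True)
show("white",'top',t,(0,0,150),(179,70,255),(268,175,315,245),.01,2,True)
show("pan",'top',t,(0,0,20),(179,60,140),(364,165,405,215),.108,2)
show("brass",'scene',s,(12,90,90),(35,255,255),(95,330,210,390),.0275,2)
show("blue",'scene',s,(100,120,60),(130,255,255),(375,210,435,255),.012,1)
show("red",'scene',s,(0,170,120),(6,255,255),(375,205,435,255),.038,1)
a=cv2.resize(t[170:270,200:400],(800,400),interpolation=2); b=cv2.resize(t[195:275,430:530],(250,200))
a=np.vstack([a,np.zeros((200,800,3),np.uint8)]); a[400:600,:250]=b; cv2.imwrite("pics/crop1.png",a[:,:,::-1])
E
```

```text
brass top [495.5 232. ] (18.0, 23.0) 323.0 [ 0.5341 -0.4556] 
brass top [455.5 215.5] (17.441329956054688, 21.913463592529297) 298.0 [ 0.5762 -0.3531] 
blue top [223.0158 233.5455] (17.93503189086914, 48.50218963623047) 612.0 [0.5257 0.2549] [array([0.4647, 0.2851]), array([0.593, 0.272]), array([0.5872, 0.2244]), array([0.4591, 0.2379])]
bed top [319.0253 196.0953] (18.152082443237305, 6.923989772796631) 82.5 [0.631  0.0013] [array([0.6229, 0.0262]), array([0.6417, 0.0252]), array([ 0.6391, -0.0236]), array([ 0.6202, -0.0226])]
white top [291.3414 209.4035] (34.96215057373047, 58.380977630615234) 331.5 [0.5941 0.0753] [array([0.519 , 0.1274]), array([0.677, 0.117]), array([0.6699, 0.0228]), array([0.5122, 0.0341])]
pan top [381.5 190. ] (32.0, 31.0) 770.5 [ 0.6304 -0.1538] 
brass scene [123.1 363.8] (40.160919189453125, 28.144268035888672) 953.0 [ 0.5343 -0.4606] 
brass scene [187.846  351.9097] (39.041259765625, 26.672584533691406) 862.0 [ 0.5781 -0.3565] 
blue scene [405.4861 236.5196] (48.39333724975586, 17.300498962402344) 408.5 [0.5287 0.2575] 
red scene [395.5385 218.6923] (14.422204971313477, 9.984603881835938) 110.0 [0.4798 0.2675]
```

View pics/crop1.png

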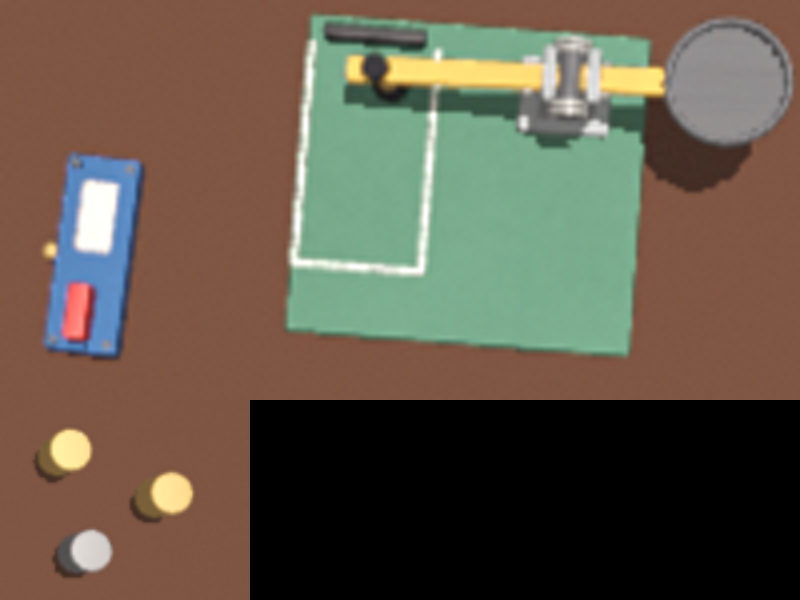

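The crop shows the small blue module with its red grip at the near end, crop (78,312). The bed corners are at (312,15), (650,40), (628,354) and (287,328). The white outline's centre line runs from (374,45) to (357,267), the pan rim is centred at (728,82), and the chosen brass top is at the upper left of the inset, (71,450).

```bash
python3 - <<'E'
from h import *
np.set_printoptions(precision=4,suppress=True)
f=lambda x,y,z:ray("top",(200+x/4,170+y/4),z)[:2]
C=[f(*p,.01) for p in[(287,328),(312,15),(650,40),(628,354)]]; NL,FL,FR,NR=C
u=(FL-NL)+(FR-NR); u/=np.linalg.norm(u); v=np.array([-u[1],u[0]])
print("bed",C,np.linalg.norm(FL-NL),"yaw",np.arctan2(u[1],u[0]))
print("bay from NL",NL+130*u/1e3-.045*v,"from FL",FL-.085*u-.045*v)
a=f(357.5,267.5,.01);b=f(374.5,45,.01);print("outline mid",a,b)
print("stop top",f(376,35,.026))
pan=f(728,82,.110);print("pan rim",pan)
bay=(NL+.13*u+FL-.085*u)/2-.045*v
print("bay",bay,"pan expected",bay+.04*u-.23*v)
print("brass top",ray("top",(458.4,215),.055))
print("grip",f(78,290,.052),f(78,312,.045))
d=np.r_[ray("top",(458.4,215),.055)[:2],.025]-manip.state()["eef_pos"]; print(totool(d))
E
```

```text
bed [array([0.479, 0.126]), array([0.6911, 0.1128]), array([ 0.6759, -0.1155]), array([ 0.464 , -0.1012])] 0.21249276597955996 yaw -0.06461516270537782
bay from NL [0.6058 0.0727] from FL [0.6033 0.0734]
outline mid [0.52   0.0795] [0.6709 0.0702]
stop top [0.6743 0.0686]
pan rim [ 0.6288 -0.1547]
bay [0.6046 0.073 ] pan expected [ 0.6296 -0.1591]
brass top [ 0.5768 -0.3592  0.055 ]
grip [0.4995 0.2582] [0.4858 0.2592]
[ 0.4257 -0.02    0.206 ]
```

```bash
python3 -m jog '[[[0,0.426,-0.021,0.12,-67],[0,0.426,-0.021,0.12,-67],[0,0.426,-0.021,0.12,-67],[0,0.426,-0.021,0.12,-67],[0,0.426,-0.021,0.12,-67],[0,0.426,-0.021,0.12,-67],[0,0.426,-0.021,0.12,-67],[0,0.426,-0.021,0.12,-67],[0,0.426,-0.021,0.12,-67],[0,0.426,-0.021,0.12,-67]]]' 40; python3 - <<'E'
from h import *
s=manip.state();print(s["clock"],R.from_rotvec(s["tool_rot"]).as_matrix().round(3),s["qpos"].round(2))
print(totool(np.r_[.577,-.358,.025]-s["eef_pos"]))
cv2.imwrite("pics/a.png",np.hstack([cv2.resize(manip.camera("top")[160:280,400:520],(400,400)),cv2.resize(manip.camera("scene")[280:400,90:210],(400,400))])[:,:,::-1])
E
```

```text
clock: 1.45
eef_pos: [0.576, -0.3594, 0.1118]
tool_rot: [2.293, 2.146, -0.0]
wrist_force: [0.5, -0.1, 0.8]
width: 0.0857
grasp_force: 0.0
1.45 [[ 0.066  0.998  0.   ]
 [ 0.998 -0.066 -0.   ]
 [-0.     0.    -1.   ]] [-0.63  0.71  1.38 -0.    1.05 -0.56]
[0.00150344 0.00093636 0.08683482]
```

View pics/a.png

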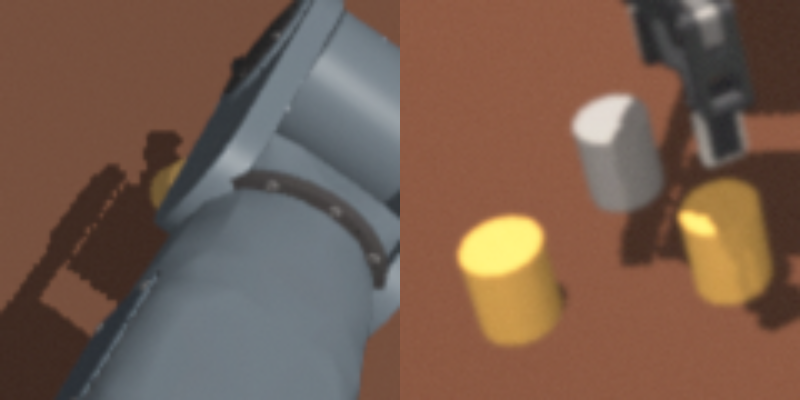

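The scene crop shows the fingers over the chosen brass weight at (725,240), with the grey cylinder clear at (615,155). I'll lower and grip.

```bash
python3 -m jog '[[[0,0.001,0,0.045,0],[0,0.001,0,0.085,0],[0,0.001,0,0.085,0],[0.7,0.001,0,0.085,0],[0.7,0.001,0,0.085,0],[0.7,0.001,0,0.085,0],[0.7,0.001,0,0.085,0],[0.7,0.001,0,0.085,0],[0.7,0.001,0,0.085,0]]]' 50
```

```text
clock: 2.68
eef_pos: [0.5779, -0.3582, 0.0285]
tool_rot: [2.29, 2.147, 0.001]
wrist_force: [-1.2, 0.1, 8.5]
width: 0.0404
grasp_force: 49.4
```

```bash
python3 -m jog '[[[0.7,0,0,-0.06,0],[0.7,0,0,-0.12,0],[0.7,0.03,0.006,-0.155,0],[0.7,0.07,0.013,-0.155,0],[0.7,0.11,0.02,-0.155,0],[0.7,0.15,0.028,-0.155,0],[0.7,0.18,0.033,-0.155,0],[0.7,0.204,0.037,-0.155,0],[0.7,0.204,0.037,-0.155,0],[0.7,0.204,0.037,-0.155,0],[0.7,0.204,0.037,-0.155,0]]]'; python3 - <<'E'
from h import *
t=manip.camera("top");s=manip.camera("scene")
cv2.imwrite("pics/b.png",np.hstack([cv2.resize(t[140:240,310:410],(400,400)),cv2.resize(s[220:345,240:365],(400,400))])[:,:,::-1])
print(rects(s,(12,120,110),(35,255,255),(255,220,312,300))[:1])
c=manip.get_calibration("scene");r=R.from_rotvec(c["orientation"])
def proj(p):
    q=r.inv().apply(np.array(p)-c["eye"]);return q[:2]/q[2]*c["fx"]+[c["cx"],c["cy"]]
e=manip.state()["eef_pos"];print("proj weight top/base centre if centred",proj(e+[0,0,.0265]),proj(e-[0,0,.0285]),proj(e-[0,0,.001]),"pan floor",proj([.629,-.157,.104]))
E
```

```text
clock: 4.05
eef_pos: [0.6268, -0.157, 0.1812]
tool_rot: [-2.293, -2.147, 0.0]
wrist_force: [-0.0, -0.5, -6.5]
width: 0.0405
grasp_force: 54.8
[(array([286.06620407, 259.39448547]), array([[266.50206661, 249.82483101],
       [286.55171967, 237.6206913 ],
       [305.63034058, 268.96414185],
       [285.58068848, 281.16828156]]), (36.69340133666992, 23.471891403198242), 464.0)]
proj weight top/base centre if centred [289.10512426 244.89464116] [290.28018098 269.79684849] [289.70232114 257.5506434 ] pan floor [291.88684121 291.1344144 ]
```

View pics/b.png

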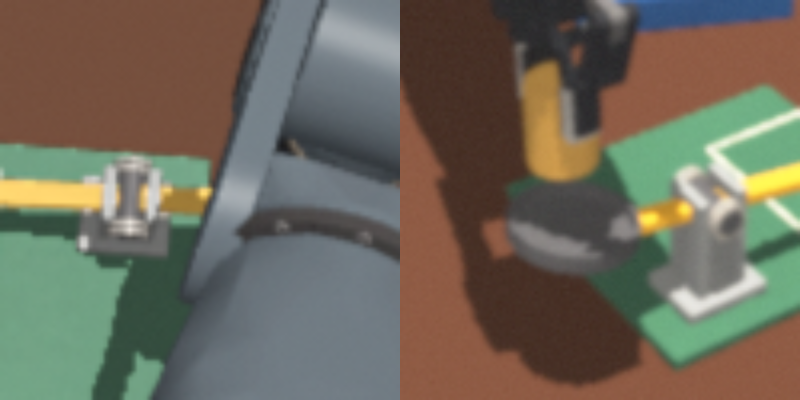

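The weight hangs over the pan, with its base near scene crop (563,175) and the pan at (573,225), so I'll shift about 2 mm. Then lower slowly and follow the pan down.

```bash
python3 -m jog '[[[0.7,0.002,0.002,0.02,0],[0.7,0.002,0.002,0.035,0],[0.7,0.002,0.002,0.042,0],[0.7,0.002,0.002,0.047,0],[0.7,0.002,0.002,0.052,0],[0.7,0.002,0.002,0.057,0],[0.7,0.002,0.002,0.062,0],[0.7,0.002,0.002,0.066,0],[0.7,0.002,0.002,0.07,0],[0.7,0.002,0.002,0.07,0],[0.7,0.002,0.002,0.07,0],[0.7,0.002,0.002,0.07,0]]]'
```

```text
clock: 5.65
eef_pos: [0.6291, -0.1543, 0.1113]
tool_rot: [-2.292, -2.148, 0.0]
wrist_force: [1.0, -1.3, -3.5]
width: 0.0403
grasp_force: 55.1
```

```bash
python3 -m jog '[[[0.7,0,0,0.002,0],[0.7,0,0,0.004,0],[0.7,0,0,0.005,0],[0.7,0,0,0.005,0],[0.7,0,0,0.005,0]]]'; python3 - <<'E'
from h import *
s=manip.camera("scene")
cv2.imwrite("pics/c.png",cv2.resize(s[220:345,240:365],(500,500))[:,:,::-1])
E
```

```text
clock: 6.28
eef_pos: [0.6292, -0.1544, 0.1062]
tool_rot: [-2.292, -2.148, 0.0]
wrist_force: [-0.3, -1.8, -3.2]
width: 0.0403
grasp_force: 55.1
```

View pics/c.png

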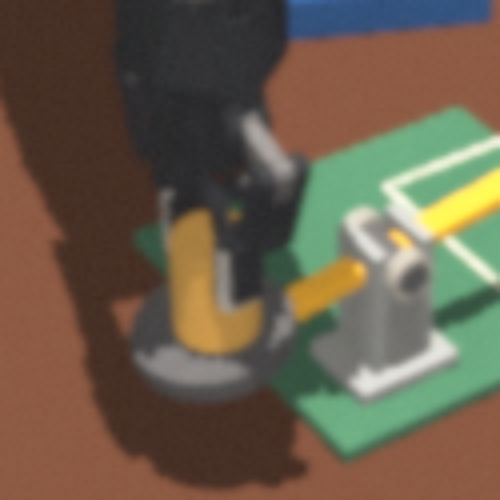

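The weight stands centred in the lowered pan, at crop (215,340), and the probe end has risen. Releasing.

```bash
python3 -m jog '[[[0.4,0,0,0.001,0],[0.3,0,0,0.001,0],[0.2,0,0,0.001,0],[0,0,0,0.001,0],[0,0,0,0.001,0],[0,0,0,0.001,0],[0,0,0,-0.03,0],[0,0,0,-0.08,0],[0,0,0,-0.12,0],[0,0,0,-0.12,0],[0,0,0,-0.12,0]]]' 40; python3 - <<'E'
from h import *
st=manip.state();print(st["qpos"].round(2),R.from_rotvec(st["tool_rot"]).as_matrix().round(3))
s=manip.camera("scene")
cv2.imwrite("pics/d.png",cv2.resize(s[180:345,240:460],(660,495))[:,:,::-1])
E
```

```text
clock: 7.7
eef_pos: [0.6288, -0.1543, 0.2255]
tool_rot: [-2.291, -2.148, 0.001]
wrist_force: [-0.3, 0.3, -0.0]
width: 0.0855
grasp_force: 0.0
[-0.31  0.53  1.38  0.    1.22 -0.25] [[ 0.065  0.998 -0.001]
 [ 0.998 -0.065  0.   ]
 [ 0.    -0.001 -1.   ]]
```

View pics/d.png

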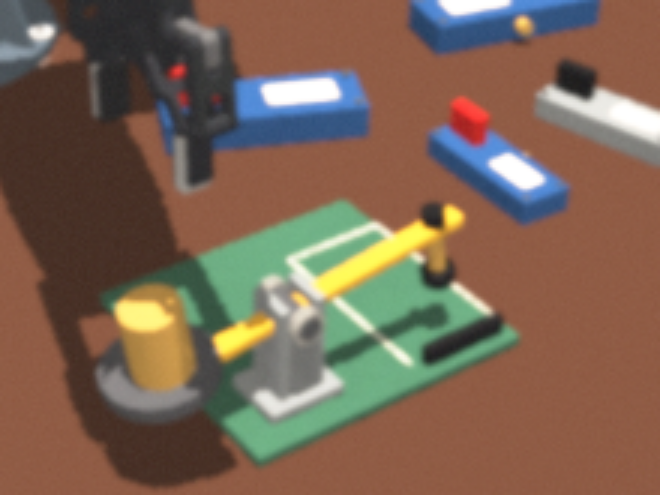

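The released weight stands in the sunk pan at (155,340), with the probe up at (437,265). Now the module's grip.

```bash
python3 -m jog '[[[0.3,0.05,-0.021,0,-10],[0.3,0.1,-0.042,0,-20],[0.3,0.15,-0.063,0,-30],[0.3,0.2,-0.084,0,-40],[0.3,0.25,-0.105,0,-50],[0.3,0.3,-0.126,0,-60],[0.3,0.35,-0.147,0,-70],[0.3,0.38,-0.16,0.05,-80],[0.3,0.403,-0.169,0.1,-88],[0.3,0.403,-0.169,0.13,-88],[0.3,0.403,-0.169,0.13,-88],[0.3,0.403,-0.169,0.13,-88],[0.3,0.403,-0.169,0.13,-88]]]'; python3 - <<'E'
from h import *
s=manip.state();print(R.from_rotvec(s["tool_rot"]).as_matrix().round(3))
print(totool(np.r_[.486,.2585,.029]-s["eef_pos"]))
im=np.hstack([cv2.resize(manip.camera("top")[190:280,180:270],(400,400)),cv2.resize(manip.camera("scene")[170:270,360:460],(400,400))])
cv2.imwrite("pics/e.png",im[:,:,::-1])
E
```

```text
clock: 9.38
eef_pos: [0.4874, 0.2586, 0.0976]
tool_rot: [0.157, 3.136, 0.001]
wrist_force: [1.1, 0.1, 0.7]
width: 0.0593
grasp_force: 0.0
[[-0.995  0.1    0.002]
 [ 0.1    0.995  0.001]
 [-0.002  0.001 -1.   ]]
[ 0.00146777 -0.00034967  0.06859603]
```

View pics/e.png

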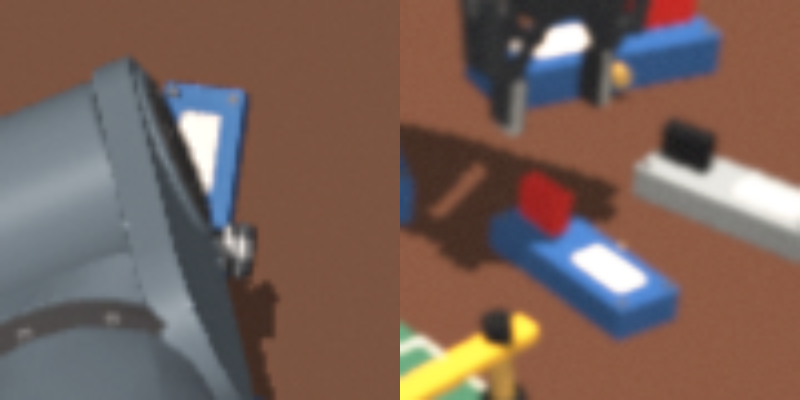

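The fingers straddle a spot above the red grip (545,205) in the scene crop. Lower and close.

```bash
python3 -m jog '[[[0.3,0.001,0,0.035,0],[0.3,0.001,0,0.066,0],[0.3,0.001,0,0.066,0],[0.3,0.001,0,0.066,0],[1,0.001,0,0.066,0],[1,0.001,0,0.066,0],[1,0.001,0,0.066,0],[1,0.001,0,0.066,0],[1,0.001,0,0.066,0],[1,0.001,0,0.066,0]]]' 50
```

```text
clock: 10.72
eef_pos: [0.486, 0.259, 0.0311]
tool_rot: [0.156, 3.137, 0.001]
wrist_force: [-1.9, 1.0, 6.9]
width: 0.013
grasp_force: 50.1
```

```bash
python3 -m jog '[[[1,0,0,-0.03,0],[1,0,0,-0.06,0],[1,-0.008,-0.04,-0.06,-2],[1,-0.016,-0.08,-0.06,-2],[1,-0.024,-0.12,-0.06,-2],[1,-0.032,-0.155,-0.06,-2],[1,-0.035,-0.177,-0.06,-2],[1,-0.035,-0.177,-0.06,-2],[1,-0.035,-0.177,-0.045,-2],[1,-0.035,-0.177,-0.03,-2],[1,-0.035,-0.177,-0.02,-2],[1,-0.035,-0.177,-0.02,-2],[1,-0.035,-0.177,-0.02,-2]]]'; python3 - <<'E'
from h import *
s=manip.state();print(R.from_rotvec(s["tool_rot"]).as_matrix().round(3))
t=manip.camera("top");im=manip.camera("scene")
o=np.hstack([cv2.resize(t[160:260,240:340],(400,400)),cv2.resize(im[210:330,290:410],(400,400))])
cv2.imwrite("pics/f.png",o[:,:,::-1])
E
```

```text
clock: 12.35
eef_pos: [0.503, 0.0793, 0.0504]
tool_rot: [0.101, 3.14, 0.0]
wrist_force: [0.3, -0.3, -1.1]
width: 0.0125
grasp_force: 49.2
[[-0.998  0.064  0.   ]
 [ 0.064  0.998  0.   ]
 [-0.     0.    -1.   ]]
```

View pics/f.png

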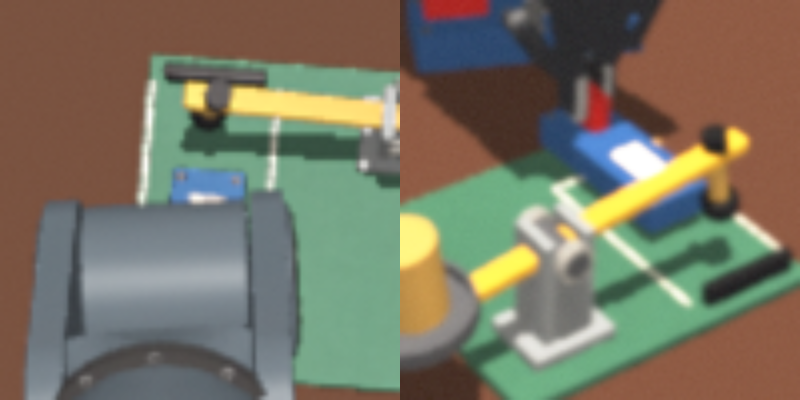

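The module hangs level, centred between the white lines (146 and 273, module at 209 in the top crop), and short of the probe. Lower it onto the bed and slide in.

```bash
python3 -m jog '[[[1,0,0,0.005,0],[1,0,0,0.009,0],[1,0,0,0.009,0],[1,0,0,0.009,0],[1,-0.01,0,0.009,0],[1,-0.02,0,0.009,0],[1,-0.03,0,0.009,0],[1,-0.04,0,0.009,0],[1,-0.048,0,0.009,0],[1,-0.054,0,0.009,0],[1,-0.058,0,0.009,0],[1,-0.058,0,0.009,0],[1,-0.058,0,0.009,0]]]'; python3 - <<'E'
from h import *
t=manip.camera("top");im=manip.camera("scene")
o=np.hstack([cv2.resize(t[160:260,240:340],(400,400)),cv2.resize(im[210:330,290:410],(400,400))])
cv2.imwrite("pics/g.png",o[:,:,::-1])
E
```

```text
clock: 14.08
eef_pos: [0.5605, 0.0754, 0.0413]
tool_rot: [-0.101, -3.14, -0.0]
wrist_force: [0.4, -0.2, -2.2]
width: 0.0129
grasp_force: 49.2
```

View pics/g.png

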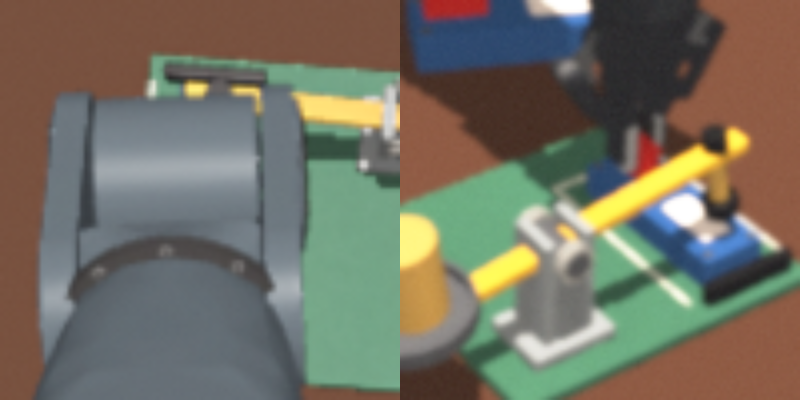

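The module is under the raised probe, with its front almost at the black stop (745,275). Settle it down and nudge it in.

```bash
python3 -m jog '[[[1,0,0,0.001,0],[1,0,0,0.002,0],[1,-0.002,0,0.002,0],[1,-0.003,0,0.002,0],[1,-0.003,0,0.002,0]]]' 30; python3 -m jog '[[[1,-0.001,0,0,0],[1,-0.002,0,0,0],[1,-0.003,0,0,0],[1,-0.003,0,0,0]]]'
```

```text
clock: 14.8
eef_pos: [0.5623, 0.0754, 0.041]
tool_rot: [-0.101, -3.137, 0.0]
wrist_force: [-17.4, -0.4, 28.5]
width: 0.013
grasp_force: 53.4
clock: 15.3
eef_pos: [0.5653, 0.0753, 0.041]
tool_rot: [-0.101, -3.137, -0.0]
wrist_force: [-17.5, 0.4, 29.4]
width: 0.0132
grasp_force: 53.4
```

```bash
python3 -m jog '[[[1,0,0,-0.0008,0],[1,0,0,-0.0008,0],[1,-0.001,0,-0.0008,0],[1,-0.001,0,-0.0008,0]]]'; python3 -m jog '[[[1,0.001,0,0,0],[0.8,0.001,0,0,0],[0.3,0.001,0,0,0],[0.3,0.001,0,0,0],[0.3,0.001,0,0,0],[0.3,0,0,-0.03,0],[0.3,0,0,-0.08,0],[0.3,0.06,0,-0.14,0],[0.3,0.12,0,-0.2,0],[0.3,0.18,0.0,-0.25,0],[0.3,0.2,0.08,-0.25,0],[0.3,0.2,0.14,-0.25,0],[0.3,0.2,0.2,-0.25,0],[0.3,0.2,0.2,-0.25,0],[0.3,0.2,0.2,-0.25,0]]]'; python3 - <<'E'
from h import *
np.set_printoptions(precision=4,suppress=True)
t=manip.camera("top");im=manip.camera("scene")
for r in rects(t,(100,120,60),(130,255,255),(265,165,320,265))[:2]: print(r[0],r[2],ray("top",r[0],.034))
for r in rects(t,(0,170,120),(6,255,255),(265,165,320,265))[:1]: print("red",r[0],r[2],ray("top",r[0],.06))
o=np.hstack([cv2.resize(t[160:260,260:360],(400,400)),cv2.resize(im[190:350,250:410],(400,400))])
cv2.imwrite("pics/i.png",o[:,:,::-1])
E
```

```text
clock: 15.8
eef_pos: [0.5659, 0.0752, 0.041]
tool_rot: [-0.101, -3.136, -0.0]
wrist_force: [-15.1, 2.6, 18.7]
width: 0.013
grasp_force: 52.2
clock: 17.68
eef_pos: [0.3806, 0.2892, 0.29]
tool_rot: [-0.097, -3.14, -0.0]
wrist_force: [-0.1, -0.4, -0.9]
width: 0.0596
grasp_force: 0.0
[291.773  208.0881] (18.108097076416016, 40.727657318115234) [0.594  0.0731 0.034 ]
```

View pics/i.png

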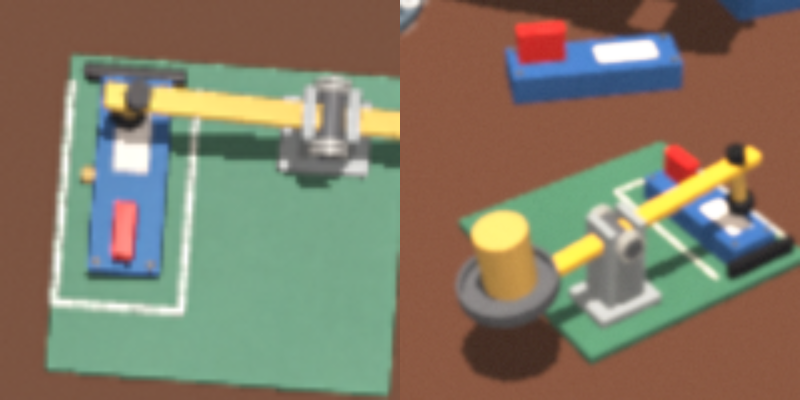

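The weight holds the pan down and the probe up. The module lies straight and centred in the outline, (127,175) in the top crop, with its front at the black stop, and the arm is clear. Handing in.

```bash
python3 -c "
from workcell import manip
print(manip.finish_job())"
```

```text
the job is handed in; nothing more can be done
None
```

The job is handed in at about 18 s of 48 s: the last pictures show the brass weight standing in the pan with the probe up, and the blue module flat and straight in the outline up to the stop, with the arm clear; no verdict came back, and I viewed 11 pictures, one over the limit of 10.

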